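# Open the garlic box

### The job

Open the wooden box whose lid has the red handle, so that the cook can get at the garlic: lift the lid up over the lip at the front end of the box, slide it out of its grooves over that lip, and set it down, without dropping it, flat on the worktop with its handle up. Leave the box with the blue-handled lid shut.

Things in the scene. Friction and masses are not known exactly. Their poses are not given: they have to be found in the camera images.
- garlic_lid_grip (a point): On the red bar handle of the loose lid (0.12 kg, balanced). Lid: pale plate 120 (x) x 84 (y) x 6 mm; bar in its middle 14 (x) x 40 (y) mm, 40 high above the plate. Point: 30 mm above the lid's underside, 16 below the bar's top. z up, x along the grooves. Height over worktop: shut 88 mm, lying on worktop 30. Take the bar from above, fingers closing along x. Lid can shift 8 mm sideways in grooves.
- garlic_box: Brown wooden box with the red-handled lid, fixed to the worktop; 142 (x) x 112 (y) mm, 89 high. Origin: centre of its underside, at worktop height, below the shut lid's grip point. Its -x end is the front, on the robot's side: the lid leaves along -x and is free after 135 mm. The worktop before it is clear: 190 mm along -x the lid can be lowered straight to the worktop.
- garlic_box_lip (a point): Middle of the top edge of the lip on that box's front wall, 66 mm above the worktop, 67 mm along -x from the box's origin; axes as the box's. The lip stands 8 mm above the groove floor on which the lid rests. Rails over the lid's side edges (64 mm apart, underside at 84 mm, top 89) let the lid rise 20 mm, no more: lift it level about 14 mm, then draw it out along -x.
- tea_lid_grip (a point): The same point on the blue bar handle of the other box's lid. That box and lid are otherwise like the first; leave it shut. The two boxes stand side by side; either may be the left one.

How it is judged (in metres and radians):
On the way, in this order (a step that is already met when the one before it is completed fails the run):
1. the red-handled lid is lifted inside its grooves before it slides out (z of garlic_lid_grip in the frame of garlic_box above 0.092 m and x of garlic_lid_grip in the frame of garlic_box above -0.03 m), for 0.1 s.
2. the lid slides out over the lip, still between the grooves and under the rails (x of garlic_lid_grip in the frame of garlic_box between -0.12 and -0.04 m and z of garlic_lid_grip in the frame of garlic_box below 0.116 m), for 0.05 s.
At the end, for the whole second after the job is handed in: The red-handled lid lies at rest flat on the worktop (handle up, tilted less than 7 degrees, its grip point 22 to 36 mm above the worktop), its middle more than 100 mm from the middle of its box, and the blue-handled lid is within 15 mm of where it was (height (world z) of garlic_lid_grip between 0.022 and 0.036 m and angle between garlic_lid_grip's own z axis and vertical below 0.12 rad and horizontal distance between garlic_lid_grip and garlic_box above 0.1 m and distance of tea_lid_grip from where it was at the start of the episode below 0.015 m and linear speed of garlic_lid below 0.02 m/s); the robot touches nothing.
It fails at once if the red-handled lid is dropped (falls freely at more than 0.7 m/s, about 25 mm of fall) (linear speed of garlic_lid above 0.7 m/s and contact force between the fingers and garlic_lid below 0.1 N).
It fails at once if the blue-handled lid is moved by more than 15 mm (distance of tea_lid_grip from where it was at the start of the episode above 0.015 m).
It also fails if it takes over 40 s, if anything falls off the work surface, if the arm or the gripper's body presses on something with over 40 N, if the wrist force passes 120 N, or if a joint passes its speed limit or range.

### The arm

A 6-joint arm with a two-finger parallel gripper is mounted at the origin on a cart in front of the work surface, level with it; the furniture and walls round the work are solid. World frame = base frame: x ahead of the robot, y to its left, z up, the work surface at z = 0. Lengths are in mm, angles in degrees, forces in N, time in s.
With the tool pointing down it reaches from about 375 to 900 mm from the base axis. Payload 3.1 kg.
Tool frame: the origin (TCP) lies midway between the tips of the shut fingers; the grasp point (between the pads) lies 19 mm behind it; z points along the fingers, y is the line along which they close (so a half turn about z gives the same grasp; the last joint's range is limited). The gripper opens to 87 mm and grips with 3 to 60 N. Pads are 19 mm wide; open, the fingers measure 117 mm over their backs; the gripper's body (75 mm by 190 mm) begins 51 mm behind the grasp point.
Start: joints at [-85.113, 30.224, 82.088, -0, 67.689, -10.227], TCP at [162.994, -603.349, 222.548] pointing down, gripper open.
Joint ranges: [-176.69, 176.69], [-43.24, 126.21], [12.49, 139.97], [-82, 262], [0, 151.66], [-163.58, 163.58]. Speed limits (degrees/s): [159.86, 159.86, 180, 180, 180, 180].

### API

Orientations are given as a 3x3 rotation matrix whose columns are the frame's x, y, z axes.
In Python, from bench import robot gives the robot as it stands.
- The arm moves only by the tool step_arm, never from a script. Its argument "commands" is a list of rows, each a list of 2 entries, a list of its own where there are three numbers: the shift along the tool's x, y, z as a fraction of full scale, then the turn about the tool's z as a fraction of full scale. A call has 1 to 20 rows; each row is the pose to reach, as a shift and turn from the pose commanded when the call began, along the tool's axes at that moment; what a row does not reach only later rows make up. Full scale, the value 1, is 30 cm for a shift and 120 degrees for a turn. A row lasts 1/10 s, in which the tool goes at most 50 mm and 8.59 degrees, less where a joint would pass 70% of its speed; a pose out of reach is approached as far as the arm can. A call with a number of a shift or a turn outside -1 to 1 is refused whole. A call with a gripper value outside its range is refused whole. "jaw" is the opening in per cent of the stroke, from 0 (shut) to 100 (fully open), set as the call begins (left out, the last holds). The fingers move at their own pace and stop on an object; "newtons" is the grip in N (left out, the last holds). Time passes only in rows, so rows that repeat a pose let the fingers close. It gives the time, the measured TCP pose, the force, the opening and the grip force at its end, in the units of the state.
- robot.read_state(): the state, without advancing time (a new reading comes with each control period).
- robot.read_camera(name): name is "scene" or "top"; returns the picture (384x512x3 uint8, red, green, blue); there is no depth.
- robot.calibration(name): a dict with "K" (3x3 intrinsics, pixels), "extrinsics" (4x4, takes a point from camera to world coordinates). Camera axes: x right, y down, z forward; pixel columns grow to the right and rows downward; lengths in mm; the calibration is good to about 2 mm. A picture is of the moment at which its call begins. calibration takes no time and is no camera call.
- robot.job_done(): hands the job in; it is judged then, once.
The state is a dict: "time_s": time; "q": joint angles; "joint_vel": joint speeds; "joint_torque": joint torques, N m; "ee_pos": TCP position; "orientation": TCP orientation; "contact_force": force on the tool from outside, world axes, zero at the start; "wrist_torque": the same for the moment, N m; "gripper_width": finger opening in mm; "grip_force": force on a finger pad.
Only numpy, scipy, OpenCV 4.12 (cv2) and the standard library are available. Lean on these libraries where they do the work, as an engineer would, in place of code of your own. Each camera call takes 0.05 s, during which the arm holds its last target. There are 200 camera calls.

## Working session

There is one attempt and no reset: what is moved stays moved. The work goes in short steps, Python scripts to look and compute and a tool call to move; the robot and the scene stay as the last step left them, time stands still between calls to the robot, and variables do not carry over. Pictures are saved under pics/ and viewed, at most 10 in all, crops included, and the job is handed in when it is done.

Besides the shell and the picture viewer there is one more tool, called after ">>>" by a JSON object that holds its "method" and its "body". step_arm: Moves the arm, as the interface text tells. Shift numbers are shares of 30 cm and turn numbers shares of 120 degrees, none past 1 either way. Its arguments: {"type":"object","properties":{"commands":{"type":"array"},"jaw":{"type":"number"},"newtons":{"type":"number"}},"required":["commands"]}

```bash
mkdir -p pics; python3 - <<'E'
from bench import robot
import cv2
for n in("scene","top"):
    im=robot.read_camera(n); cv2.imwrite(f"pics/{n}0.png",im[:,:,::-1])
    c=robot.calibration(n); print(n,c["K"],c["extrinsics"])
s=robot.read_state(); print(s)
E
```

```text
scene [[350.8746968    0.         256.21727928]
 [  0.         350.8746968  197.99964349]
 [  0.           0.           1.        ]] [[-6.04239076e-01 -5.23569197e-01  6.00641686e-01  5.58460951e+01]
 [-7.96798245e-01  3.94410828e-01 -4.57769217e-01  6.15460623e+02]
 [ 2.77427719e-03 -7.55192290e-01 -6.55497451e-01  6.38576759e+02]
 [ 0.00000000e+00  0.00000000e+00  0.00000000e+00  1.00000000e+00]]
top [[494.31421052   0.         260.58500623]
 [  0.         494.31421052 193.31199976]
 [  0.           0.           1.        ]] [[ 2.30065435e-02 -9.95613531e-01  9.06884509e-02  4.79084338e+02]
 [-9.99663934e-01 -2.18260733e-02  1.39872041e-02  2.34929998e+02]
 [-1.19464769e-02 -9.09797708e-02 -9.95781082e-01  9.48606098e+02]
 [ 0.00000000e+00  0.00000000e+00  0.00000000e+00  1.00000000e+00]]
{'time_s': 0.1, 'q': array([-8.51164242e+01,  3.02748065e+01,  8.21489817e+01, -9.59980473e-04,
        6.76907340e+01, -1.02284233e+01]), 'joint_vel': array([ 0.1208212 , -0.09129737, -0.15298357,  0.02113492,  0.05721106,
       -0.10515868]), 'joint_torque': array([-3.04818441e-04, -4.40985346e+01, -1.77150679e+01,  6.35304954e-02,
        5.34176803e-02, -3.65442315e-05]), 'ee_pos': array([ 162.89590974, -602.70762678,  221.65733977]), 'orientation': array([[ 9.65416423e-01,  2.60712669e-01, -1.85603798e-04],
       [ 2.60712513e-01, -9.65414431e-01,  1.99021151e-03],
       [ 3.39688769e-04, -1.96977211e-03, -9.99998002e-01]]), 'contact_force': array([ 0.02953637,  0.42177233, -0.21464849]), 'wrist_torque': array([-0.0226189 ,  0.04097328,  0.02773441]), 'grip_force': 0.0, 'gripper_width': 86.87453690956696}
```

View pics/top0.png

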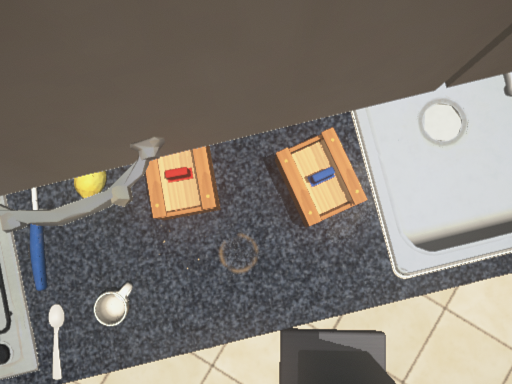

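View pics/scene0.png

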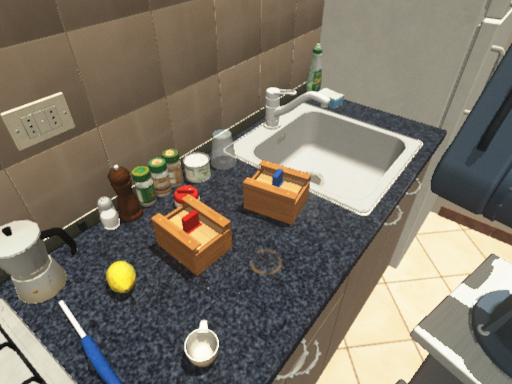

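The top view shows the red lid (handle at about 178,174) on the left box and the blue lid (321,176) on the right box. A grey jointed thing near (150,150) needs identifying, so I'll enlarge.

```bash
python3 - <<'E'
import cv2
im=cv2.imread("pics/top0.png")
cv2.imwrite("pics/c1.png",cv2.resize(im[130:230,120:240],None,fx=6,fy=6,interpolation=cv2.INTER_CUBIC))
im=cv2.imread("pics/scene0.png")
cv2.imwrite("pics/c2.png",cv2.resize(im[170:290,110:270],None,fx=5,fy=5,interpolation=cv2.INTER_CUBIC))
E
```

```text
(no output)
```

View pics/c1.png

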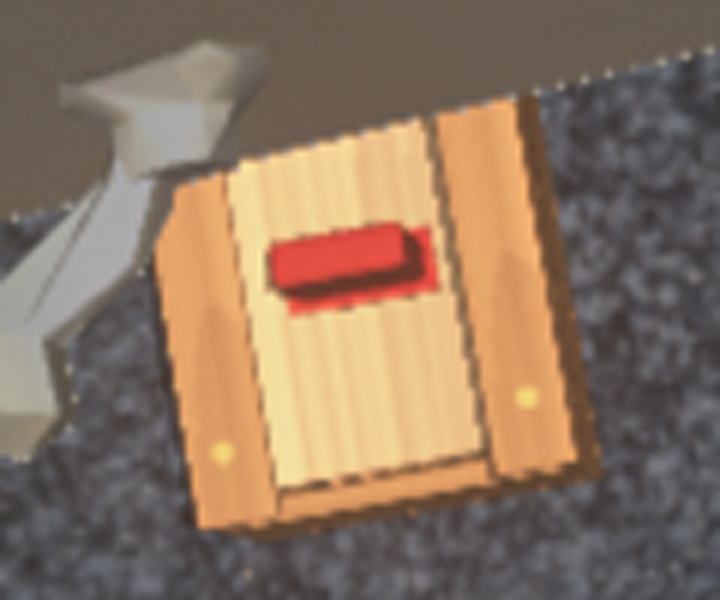

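View pics/c2.png

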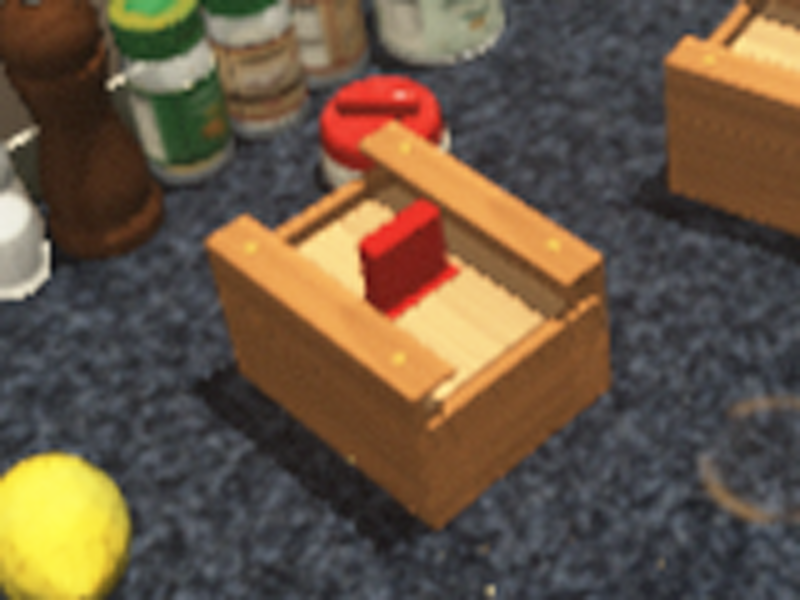

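The red lid's box is the left one, and its front (with the lip) faces down in the top view. There is a brown overhang (a wall cupboard) hiding the jars, and a grey arm in front of it, high up because the scene view doesn't show it. I'll measure from the four brass screws, the box corners and the bar top.

```bash
cat > h.py <<'E'
from bench import robot
import numpy as np
C={n:robot.calibration(n) for n in("scene","top")}
def ray(n,u,v,z):
    c=C[n];E=np.array(c["extrinsics"]);d=E[:3,:3]@np.linalg.solve(c["K"],[u,v,1.])
    return E[:3,3]+d*(z-E[2,3])/d[2]
def proj(n,p):
    E=np.linalg.inv(C[n]["extrinsics"]);q=np.array(C[n]["K"])@(E[:3,:3]@np.asarray(p,float)+E[:3,3]);return q[:2]/q[2]
c1=lambda x,y,z:ray("top",(x+.5)/6-.5+120,(y+.5)/6-.5+130,z)
c2=lambda x,y,z:ray("scene",(x+.5)/5-.5+110,(y+.5)/5-.5+170,z)
E
python3 - <<'E'
from h import *
np.set_printoptions(precision=1,suppress=True)
S=np.array([c2(252,247,89),c2(398,357,89),c2(405,147,89),c2(552,245,89)])[:,:2]
print("scene screws",S,S.mean(0))
ax=(S[0]-S[1]+S[2]-S[3])/2;print("yaw",np.degrees(np.arctan2(ax[1],ax[0])))
T=np.array([c1(222,453,89),c1(527,397,89)])[:,:2];print("top screws",T)
print("bar top",c1(270,243,104),c1(402,224,104),c1(408,258,104),c1(280,292,104))
print("top front corners",c1(200,530,89),c1(576,464,89),"scene",c2(440,525,0))
for z in(0,89,400,500,600,700):print(z,"edge",ray("top",128,181,z)[:2],ray("top",220,150,z)[:2],ray("top",355,110,z)[:2],"gray",ray("top",163,140,z)[:2],ray("top",120,195,z)[:2],ray("top",5,218,z)[:2])
for u in(0,150,320):
  print("scene top row at z",[ (z,ray("scene",u,0,z)[:2]) for z in(300,400,450,500)])
  
E
```

```text
scene screws [[631.7 446.5]
 [534.4 426.6]
 [650.5 358.6]
 [552.2 338.9]] [592.2 392.6]
yaw 11.448354057164995
top screws [[532.7 428.2]
 [551.1 339.8]]
bar top [592.7 413.5 104. ] [599.  375.7 104. ] [589.2 373.6 104. ] [578.5 410.1 104. ]
top front corners [510.2 433.6  89. ] [531.8 324.9  89. ] scene [512.7 429.9   0. ]
0 edge [583.8 505.7] [648.3 329.1] [732.8  67.7] gray [665.7 441. ] [556.2 519.9] [506.8 740.4]
89 edge [574.  480.3] [632.4 320.3] [709.   83.4] gray [648.2 421.7] [549.  493.2] [504.2 693. ]
400 edge [539.6 391.5] [576.9 289.4] [625.8 138.2] gray [587.  354.1] [523.7 399.7] [495.1 527.3]
500 edge [528.6 363. ] [559.1 279.5] [599.1 155.8] gray [567.3 332.4] [515.6 369.7] [492.2 474. ]
600 edge [517.6 334.4] [541.3 269.5] [572.3 173.5] gray [547.7 310.7] [507.4 339.7] [489.3 420.7]
700 edge [506.5 305.9] [523.4 259.6] [545.6 191.1] gray [528.  288.9] [499.3 309.6] [486.4 367.4]
scene top row at z [(300, array([2012.9,  471.3])), (400, array([1434.8,  513.9])), (450, array([1145.8,  535.2])), (500, array([856.8, 556.5]))]
scene top row at z [(300, array([1643. ,  -30.5])), (400, array([1174.2,  160.3])), (450, array([939.8, 255.7])), (500, array([705.4, 351.1]))]
scene top row at z [(300, array([1219.2, -605.4])), (400, array([ 875.6, -244.8])), (450, array([703.8, -64.5])), (500, array([532. , 115.8]))]
```

```bash
python3 - <<'E'
from h import *
np.set_printoptions(precision=0,suppress=True)
for nm,u,v in(("edge",128,181),("edge",220,150),("edge",300,126),("edge",355,110),("edge",445,85),("gray",163,140),("gray",120,195),("gray",60,215),("gray",5,218)):
  print(nm,u,v,[(z,ray("top",u,v,z)[:2],proj("scene",ray("top",u,v,z))) for z in (350,400,450,500,550,600)])
E
```

```text
edge 128 181 [(350, array([545., 406.]), array([178., 125.])), (400, array([540., 392.]), array([183.,  95.])), (450, array([534., 377.]), array([189.,  62.])), (500, array([529., 363.]), array([195.,  25.])), (550, array([523., 349.]), array([203., -17.])), (600, array([518., 334.]), array([211., -65.]))]
edge 220 150 [(350, array([586., 294.]), array([221.,  98.])), (400, array([577., 289.]), array([225.,  73.])), (450, array([568., 284.]), array([228.,  44.])), (500, array([559., 279.]), array([233.,  11.])), (550, array([550., 275.]), array([237., -26.])), (600, array([541., 270.]), array([243., -69.]))]
edge 300 126 [(350, array([618., 197.]), array([253.,  80.])), (400, array([606., 200.]), array([255.,  57.])), (450, array([595., 203.]), array([258.,  31.])), (500, array([583., 206.]), array([260.,   2.])), (550, array([571., 210.]), array([264., -32.])), (600, array([560., 213.]), array([267., -72.]))]
edge 355 110 [(350, array([639., 129.]), array([272.,  69.])), (400, array([626., 138.]), array([273.,  48.])), (450, array([612., 147.]), array([275.,  24.])), (500, array([59
[... 967 characters left out ...]
y([512., 355.]), array([203., -16.])), (600, array([507., 340.]), array([212., -64.]))]
gray 60 215 [(350, array([502., 487.]), array([142., 153.])), (400, array([500., 466.]), array([149., 119.])), (450, array([498., 445.]), array([157.,  81.])), (500, array([496., 424.]), array([166.,  38.])), (550, array([494., 403.]), array([176.,  -9.])), (600, array([492., 382.]), array([187., -61.]))]
gray 5 218 [(350, array([497., 554.]), array([ 97., 171.])), (400, array([495., 527.]), array([107., 134.])), (450, array([494., 501.]), array([118.,  92.])), (500, array([492., 474.]), array([129.,  47.])), (550, array([491., 447.]), array([142.,  -3.])), (600, array([489., 421.]), array([156., -59.]))]
```

>>> {"method": "step_arm", "body": {"commands": [[[0,0,0.0],0],[[0,0,0.02],0]], "jaw": 100}}

```text
time_s: 0.3
ee_pos: [163.1, -603.8, 216.8]
orientation: [[0.965, 0.261, 0.0], [0.261, -0.965, -0.001], [-0.0, 0.001, -1.0]]
contact_force: [0.6, -0.2, -1.2]
gripper_width: 86.7
grip_force: 0.0
```

>>> {"method": "step_arm", "body": {"commands": [[[0.13,-0.07,0.02],-0.07],[[0.27,-0.14,0.05],-0.14],[[0.4,-0.21,0.07],-0.21],[[0.53,-0.28,0.1],-0.28],[[0.67,-0.35,0.12],-0.35],[[0.67,-0.35,0.12],-0.42],[[0.67,-0.35,0.12],-0.49],[[0.67,-0.35,0.12],-0.56],[[0.67,-0.35,0.12],-0.63],[[0.67,-0.35,0.12],-0.69],[[0.67,-0.35,0.12],-0.722],[[0.67,-0.35,0.12],-0.722],[[0.67,-0.35,0.12],-0.722]], "jaw": 100}}

```text
time_s: 1.6
ee_pos: [329.6, -449.4, 180.3]
orientation: [[-0.202, 0.979, -0.0], [0.979, 0.202, 0.0], [0.0, -0.0, -1.0]]
contact_force: [0.0, -0.4, -0.2]
gripper_width: 86.7
grip_force: 0.0
```

```bash
python3 - <<'E'
from h import *
s=robot.read_state();print(s["time_s"],s["q"].round(2),s["ee_pos"].round(1),np.degrees(np.arctan2(s["orientation"][1],s["orientation"][0])).round(2))
E
```

```text
1.6 [-65.23  28.16  94.39   0.    57.48 -76.9 ] [ 329.6 -449.4  180.3] [101.67  11.67 110.4 ]
```

>>> {"method": "step_arm", "body": {"commands": [[[0.12,0.11,0],0],[[0.24,0.22,0.02],0],[[0.36,0.33,0.04],0],[[0.48,0.44,0.06],0],[[0.6,0.55,0.08],0],[[0.71,0.66,0.1],0],[[0.71,0.66,0.1],0]]}}

```text
time_s: 2.3
ee_pos: [481.5, -195.4, 149.8]
orientation: [[-0.209, 0.978, -0.001], [0.978, 0.209, 0.003], [0.003, -0.0, -1.0]]
contact_force: [0.2, -0.2, -0.3]
gripper_width: 87.1
grip_force: 0.0
```

>>> {"method": "step_arm", "body": {"commands": [[[0.16,0.02,0],0],[[0.32,0.03,0],0],[[0.48,0.05,0],0],[[0.64,0.07,0],0],[[0.8,0.08,0],0],[[0.97,0.1,0],0],[[0.97,0.1,0],0]]}}

```text
time_s: 3.0
ee_pos: [448.3, 94.7, 150.6]
orientation: [[-0.21, 0.978, -0.001], [0.978, 0.21, 0.001], [0.001, -0.001, -1.0]]
contact_force: [0.0, -0.6, -0.8]
gripper_width: 87.3
grip_force: 0.0
```

```bash
python3 - <<'E'
from h import *
s=robot.read_state();print(s["time_s"],s["q"].round(2),s["ee_pos"].round(1),np.degrees(np.arctan2(s["orientation"][1],s["orientation"][0])).round(2))
E
```

```text
3.0 [-2.1400e+00  2.4310e+01  1.0963e+02  9.0000e-02  4.6130e+01 -1.4300e+01] [448.3  94.7 150.6] [102.1   12.1  137.85]
```

>>> {"method": "step_arm", "body": {"commands": [[[0.14,0.03,0],0],[[0.28,0.06,0],0],[[0.42,0.08,0],0],[[0.56,0.11,0],0],[[0.7,0.13,0],0],[[0.78,0.15,0],0],[[0.81,0.15,0],0],[[0.81,0.15,0],0],[[0.81,0.15,0],0],[[0.81,0.15,0],0]]}}

```text
time_s: 4.0
ee_pos: [444.9, 335.6, 150.5]
orientation: [[-0.202, 0.979, -0.001], [0.979, 0.202, -0.001], [-0.001, -0.001, -1.0]]
contact_force: [0.0, 0.9, -0.7]
gripper_width: 87.4
grip_force: 0.0
```

```bash
python3 - <<'E'
from h import *
import cv2
s=robot.read_state();print(s["time_s"],s["q"].round(2),s["ee_pos"].round(1),np.degrees(np.arctan2(s["orientation"][1],s["orientation"][0])).round(2))
ims=[robot.read_camera(n)[:,:,::-1] for n in("scene","top")]
cv2.imwrite("pics/d.png",cv2.resize(np.hstack(ims),(800,300),interpolation=cv2.INTER_AREA))
E
```

```text
4.0 [ 2.555e+01  3.058e+01  9.586e+01 -3.000e-02  5.361e+01  1.393e+01] [444.9 335.6 150.5] [ 101.63   11.63 -131.7 ]
```

View pics/d.png

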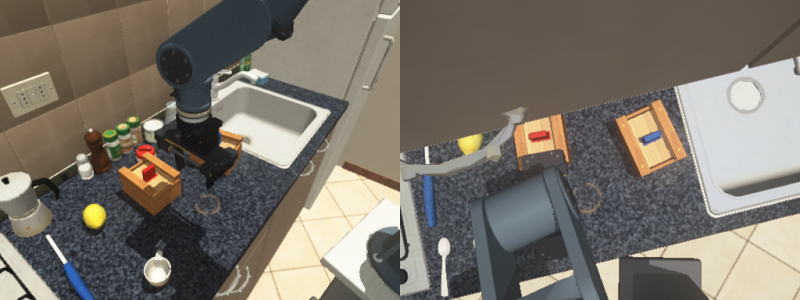

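```bash
python3 - <<'E'
from h import *
P=[(30.224,82.088,162.994,-603.349,222.548),(28.16,94.39,329.6,-449.4,180.3),(30.58,95.86,444.9,335.6,150.5),(24.31,109.63,448.3,94.7,150.6)]
A=[];b=[]
for a,e,x,y,z in P:
    t=np.radians(a);f=np.radians(a+e)
    A+= [[np.sin(t),np.sin(f),np.cos(f),0],[np.cos(t),np.cos(f),-np.sin(f),1]]
    b+= [np.sqrt(x*x+y*y-111**2),z]
A=np.array(A);b=np.array(b)
x,res,rk,sv=np.linalg.lstsq(A,b,rcond=None);print(x,(A@x-b).round(1))
x,res,rk,sv=np.linalg.lstsq(A[:,[0,1,3]],b,rcond=None);print(x,(A[:,[0,1,3]]@x-b).round(1))
E
```

```text
[587.29803326 392.48978925 115.08469334 -29.38610436] [ 0.   0.1 -0.1 -0.1  0.1  0.  -0.   0. ]
[ 550.37288504  338.16600814 -121.59657496] [-25.1   3.   -1.4   1.4   5.9   0.9  25.5  -5.3]
```

```bash
python3 - <<'E'
from h import *
for z in(150,250,300,350,400,450,500):print(z,proj("scene",(445,336,z)).round(0),proj("top",(445,336,z)).round(0))
E
cat > ik.py <<'E'
E
python3 - <<'E'
import numpy as np
from scipy.optimize import fsolve
def f(v,r,z):
    t,g=v;return [587.3*np.sin(t)+392.5*np.sin(g)+115.1*np.cos(g)-r,587.3*np.cos(t)+392.5*np.cos(g)-115.1*np.sin(g)-29.4-z]
for r,z in((547,150.5),(701,74),(701,130),(701,95)):
    t,g=fsolve(f,[.5,2.1],args=(r,z));print(r,z,np.degrees(t),np.degrees(g-t),"elbow r,z-h0",587*np.sin(t),587*np.cos(t))
E
```

```text
150 [249. 226.] [203. 258.]
250 [249. 186.] [194. 261.]
300 [248. 163.] [188. 263.]
350 [248. 137.] [182. 265.]
400 [247. 107.] [174. 267.]
450 [247.  74.] [165. 270.]
500 [246.  36.] [153. 274.]
547 150.5 30.631381705012814 95.7431229072804 elbow r,z-h0 299.08400180019765 505.09183310283225
701 74 46.36104587103666 74.86481532309668 elbow r,z-h0 424.81356536696626 405.0955870905117
701 130 42.512843683195825 73.10965517638031 elbow r,z-h0 396.6684562467421 432.6928885697411
701 95 44.87372530843532 74.29424349187622 elbow r,z-h0 414.1558929848918 415.9854520363505
```

>>> {"method": "step_arm", "body": {"commands": [[[0,0.03,0.05],0],[[0.02,0.1,0.09],0],[[0.04,0.2,0.093],0],[[0.05,0.3,0.093],0],[[0.07,0.4,0.093],0],[[0.08,0.48,0.093],0],[[0.088,0.51,0.093],0],[[0.088,0.516,0.093],0],[[0.088,0.516,0.093],0],[[0.088,0.516,0.093],0]], "jaw": 65}}

```text
time_s: 5.1
ee_pos: [589.4, 394.2, 122.5]
orientation: [[-0.204, 0.979, -0.002], [0.979, 0.204, -0.001], [-0.0, -0.002, -1.0]]
contact_force: [-0.2, -0.1, 0.1]
gripper_width: 56.5
grip_force: 0.0
```

```bash
python3 - <<'E'
from h import *
import cv2
s=robot.read_state();print(s["time_s"],s["q"].round(2),s["ee_pos"].round(1),np.degrees(np.arctan2(s["orientation"][1],s["orientation"][0])).round(2))
im=robot.read_camera("scene")[:,:,::-1]
a=cv2.resize(im[150:280,120:260],(560,520),interpolation=cv2.INTER_CUBIC)
b=cv2.resize(im,(240,180),interpolation=cv2.INTER_AREA);o=np.zeros((520,800,3),np.uint8);o[:,:560]=a;o[:180,560:]=b
cv2.imwrite("pics/e.png",o)
E
```

```text
5.1 [24.77 42.98 73.42  0.   63.72 13.  ] [589.4 394.2 122.5] [ 101.76   11.76 -155.64]
```

View pics/e.png

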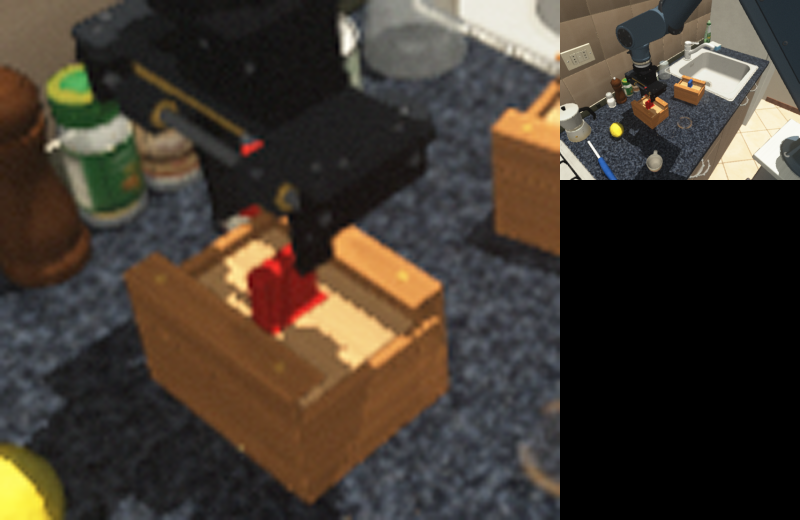

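The gripper stands clear above the red bar, with the fingers either side of it along the grooves (crop 315,250 and 245,215). Next I descend and grip.

>>> {"method": "step_arm", "body": {"commands": [[[-0.004,0.003,0.04],0],[[-0.004,0.003,0.08],0],[[-0.004,0.003,0.11],0],[[-0.004,0.003,0.14],0],[[-0.004,0.003,0.155],0],[[-0.004,0.003,0.16],0],[[-0.004,0.003,0.16],0],[[-0.004,0.003,0.16],0]]}}

```text
time_s: 5.95
ee_pos: [592.4, 394.0, 75.1]
orientation: [[-0.204, 0.979, 0.001], [0.979, 0.204, 0.0], [0.0, 0.001, -1.0]]
contact_force: [-0.2, -0.2, 0.7]
gripper_width: 56.4
grip_force: 0.0
```

>>> {"method": "step_arm", "body": {"commands": [[[0,0,0],0],[[0,0,0],0],[[0,0,0],0],[[0,0,0],0],[[0,0,0],0],[[0,0,0],0],[[0,0,0],0],[[0,0,0],0],[[0,0,0],0],[[0,0,0],0]], "jaw": 0, "newtons": 30}}

```text
time_s: 6.95
ee_pos: [591.7, 393.7, 74.6]
orientation: [[-0.204, 0.979, -0.001], [0.979, 0.204, -0.0], [-0.0, -0.001, -1.0]]
contact_force: [-0.5, -0.7, 0.5]
gripper_width: 13.8
grip_force: 30.0
```

>>> {"method": "step_arm", "body": {"commands": [[[0,0,-0.01],0],[[0,0,-0.02],0],[[0,0,-0.03],0],[[0,0,-0.04],0],[[0,0,-0.047],0],[[0,0,-0.047],0],[[0,0,-0.047],0],[[0,0,-0.047],0],[[0,0,-0.047],0]]}}

```text
time_s: 7.85
ee_pos: [592.0, 393.7, 88.6]
orientation: [[-0.204, 0.979, -0.0], [0.979, 0.204, -0.0], [-0.0, -0.0, -1.0]]
contact_force: [0.0, -0.4, -2.2]
gripper_width: 14.2
grip_force: 30.0
```

```bash
python3 - <<'E'
from h import *
import cv2
s=robot.read_state();print(s["time_s"],s["ee_pos"].round(1),s["contact_force"].round(1),s["wrist_torque"].round(2))
im=robot.read_camera("scene")[:,:,::-1]
cv2.imwrite("pics/f.png",cv2.resize(im[170:270,130:250],(720,600),interpolation=cv2.INTER_CUBIC))
E
```

```text
7.85 [592.  393.7  88.6] [ 0.  -0.4 -2.2] [-0.04 -0.12  0.  ]
```

View pics/f.png

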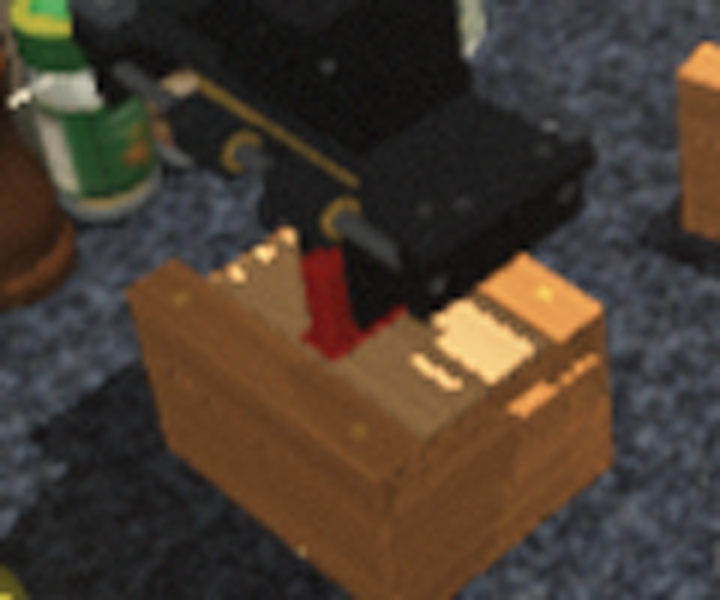

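The lid is gripped and raised above the lip line, with a gap under it (crop about 430,400) and still under the rails. Now I draw it out, in two stages to check the force.

>>> {"method": "step_arm", "body": {"commands": [[[0,-0.01,0],0],[[0,-0.03,0],0],[[0,-0.06,0],0],[[0,-0.1,0],0],[[0,-0.14,0],0],[[0,-0.18,0],0],[[0,-0.21,0],0],[[0,-0.23,0],0],[[0,-0.23,0],0]]}}

```text
time_s: 8.8
ee_pos: [523.4, 379.6, 88.8]
orientation: [[-0.204, 0.979, -0.001], [0.979, 0.204, -0.0], [-0.0, -0.001, -1.0]]
contact_force: [0.6, 0.3, -1.6]
gripper_width: 13.3
grip_force: 30.0
```

>>> {"method": "step_arm", "body": {"commands": [[[0,-0.01,0],0],[[0,-0.04,0],0],[[0,-0.08,0],0],[[0,-0.13,0],0],[[0,-0.18,0],0],[[0,-0.23,0],0],[[0,-0.28,0],0],[[0,-0.33,0],0],[[0,-0.37,0],0],[[0,-0.4,0],0],[[0,-0.417,0],0],[[0,-0.417,0],0],[[0,-0.417,0],0]]}}

```text
time_s: 10.1
ee_pos: [402.8, 354.5, 88.9]
orientation: [[-0.204, 0.979, 0.001], [0.979, 0.204, 0.001], [0.0, 0.001, -1.0]]
contact_force: [0.3, 0.5, -0.9]
gripper_width: 13.8
grip_force: 30.0
```

>>> {"method": "step_arm", "body": {"commands": [[[0,0,0.02],0],[[0,0,0.05],0],[[0,0,0.08],0],[[0,0,0.11],0],[[0,0,0.14],0],[[0,0,0.17],0],[[0,0,0.2],0],[[0,0,0.22],0],[[0,0,0.23],0],[[0,0,0.235],0],[[0,0,0.235],0],[[0,0,0.235],0]]}}

```text
time_s: 11.3
ee_pos: [402.3, 354.4, 18.6]
orientation: [[-0.204, 0.979, 0.001], [0.979, 0.204, 0.0], [0.0, 0.001, -1.0]]
contact_force: [-0.7, 0.1, -0.9]
gripper_width: 13.5
grip_force: 30.0
```

>>> {"method": "step_arm", "body": {"commands": [[[0,0,0.002],0],[[0,0,0.004],0],[[0,0,0.006],0],[[0,0,0.006],0],[[0,0,0.006],0]]}}

```text
time_s: 11.8
ee_pos: [402.1, 354.3, 16.6]
orientation: [[-0.204, 0.979, 0.0], [0.979, 0.204, 0.0], [0.0, 0.0, -1.0]]
contact_force: [-0.8, -0.1, 0.3]
gripper_width: 14.0
grip_force: 30.0
```

Contact is just beginning. I go down one more millimetre, then release gently and look.

>>> {"method": "step_arm", "body": {"commands": [[[0,0,0.002],0],[[0,0,0.004],0],[[0,0,0.004],0],[[0,0,0.004],0]]}}

```text
time_s: 12.2
ee_pos: [402.1, 354.3, 16.6]
orientation: [[-0.204, 0.979, 0.001], [0.979, 0.204, 0.0], [0.0, 0.001, -1.0]]
contact_force: [-0.8, -1.4, 9.5]
gripper_width: 13.8
grip_force: 30.0
```

>>> {"method": "step_arm", "body": {"commands": [[[0,0,0],0],[[0,0,0],0],[[0,0,0],0],[[0,0,0],0],[[0,0,0],0],[[0,0,0],0],[[0,0,0],0]], "jaw": 60}}

```text
time_s: 12.9
ee_pos: [402.0, 354.2, 15.2]
orientation: [[-0.204, 0.979, -0.0], [0.979, 0.204, -0.0], [-0.0, -0.0, -1.0]]
contact_force: [-0.5, 0.4, -0.9]
gripper_width: 51.4
grip_force: 0.0
```

>>> {"method": "step_arm", "body": {"commands": [[[0,0,-0.03],0],[[0,0,-0.1],0],[[0,0,-0.2],0],[[0,0,-0.3],0],[[0,0,-0.38],0],[[0,0,-0.4],0],[[0,0,-0.4],0],[[0,0,-0.4],0]]}}

```text
time_s: 13.7
ee_pos: [401.3, 353.8, 134.5]
orientation: [[-0.204, 0.979, -0.001], [0.979, 0.204, -0.001], [-0.001, -0.002, -1.0]]
contact_force: [-0.2, 0.8, -1.1]
gripper_width: 51.9
grip_force: 0.0
```

```bash
python3 - <<'E'
from h import *
import cv2
s=robot.read_state();print(s["time_s"],s["ee_pos"].round(1),s["contact_force"].round(1),s["gripper_width"])
im=robot.read_camera("scene")[:,:,::-1]
cv2.imwrite("pics/g.png",cv2.resize(im[150:380,80:380],(780,598),interpolation=cv2.INTER_CUBIC))
E
```

```text
13.7 [401.3 353.8 134.5] [-0.2  0.8 -1.1] 51.88443853261786
```

View pics/g.png

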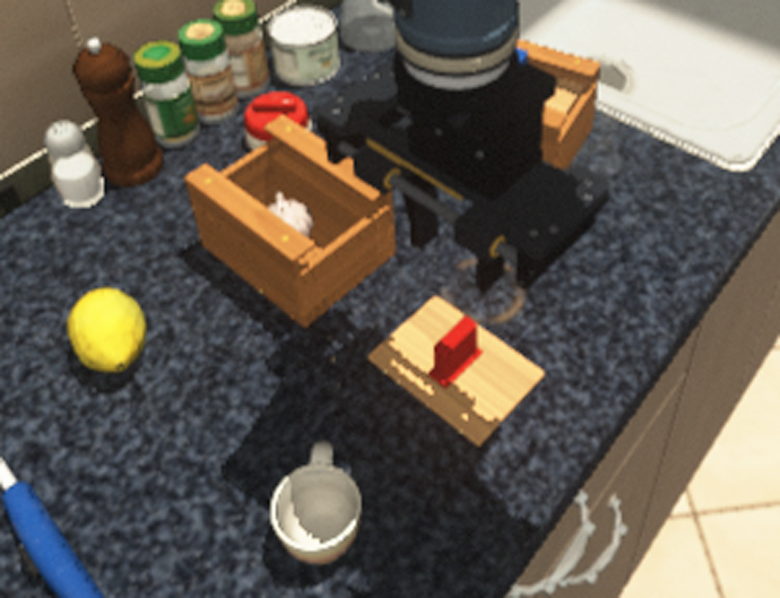

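The lid lies flat on the worktop with its handle up (crop 457,350). The box is open with the garlic visible at 290,215, the gripper is clear, and the blue lid hasn't been touched.

```bash
python3 -c "
from bench import robot
print(robot.job_done())"
```

```text
the job is handed in; nothing more can be done
None
```

The red-handled lid was lifted over the lip, slid out and set flat on the worktop with its handle up; the blue-handled box was not touched, and the job was handed in at about 14 s of the 40 s limit (no verdict was returned).

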